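# Tuck the shield plate under an inverter's lapped panel and hold it down

### The arm

A 6-joint arm with a two-finger parallel gripper is mounted at the origin on the work surface. World frame = base frame: x ahead of the robot, y to its left, z up, the work surface at z = 0. Lengths are in m, angles in rad, forces in N, time in s.
With the tool pointing down it reaches from about 0.375 to 0.9 m from the base axis. Payload 3.1 kg.
Tool frame: the origin (TCP) lies midway between the tips of the shut fingers; the grasp point (between the pads) lies 19 mm behind it; z points along the fingers, y is the line along which they close (so a half turn about z gives the same grasp; the last joint's range is limited). The gripper opens to 87 mm and grips with 3 to 60 N. Pads are 19 mm wide; open, the fingers measure 117 mm over their backs; the gripper's body (75 mm by 190 mm) begins 51 mm behind the grasp point.
Start: joints at [-1.5, 0.527, 1.433, -0, 1.181, -0.178], TCP at [0.155, -0.606, 0.223] pointing down, gripper open.
Joint ranges: [-3.08, 3.08], [-0.75, 2.2], [0.22, 2.44], [-1.43, 4.57], [0, 2.65], [-2.85, 2.85]. Speed limits (rad/s): [2.79, 2.79, 3.14, 3.14, 3.14, 3.14].

### API

Orientations are given as a unit quaternion [x, y, z, w].
In Python, from rig import get_obs, cams, job gives the robot as it stands.
- The arm moves only by the tool servo_tool, never from a script. Its argument "moves" is text: rows parted by semicolons, each of 5 numbers parted by spaces: the shift along the tool's x, y, z in m, then the turn about the tool's z in degrees, then the finger opening in m, from 0 to 0.087. In form: dx dy dz spin claw; .... A call has 1 to 10 rows; each row is the pose to reach, as a shift and turn from the pose commanded when the call began, along the tool's axes at that moment; what a row does not reach only later rows make up. A row lasts 1/12 s, in which the tool goes at most 41.7 mm and 7.16 degrees, less where a joint would pass 70% of its speed; a pose out of reach is approached as far as the arm can. A call with a gripper value outside its range is refused whole. The fingers move at their own pace and stop on an object; "grip_force" is the grip in N (left out, the last holds). Time passes only in rows, so rows that repeat a pose let the fingers close. It gives the time, the measured TCP pose, the force, the opening and the grip force at its end, in the units of the state.
- get_obs(): the state, without advancing time (a new reading comes with each control period).
- cams.camera(name): name is "scene" or "top" or "wrist"; returns the picture (480x640x3 uint8, blue, green, red); there is no depth.
- cams.camera_model(name): a dict with "fx", "fy", "cx", "cy" (pixels), "R" (3x3) and "t" (3): a world point X has camera coordinates R X + t. Camera axes: x right, y down, z forward; pixel columns grow to the right and rows downward; lengths in m; the calibration is good to about 2 mm. A picture is of the moment at which its call begins: read the wrist's pose just before it. camera_model takes no time and is no camera call; for the wrist camera it gives the pose at the moment of the call.
- job.hand_in(): hands the job in; it is judged then, once.
The state is a dict: "time": time; "q": joint angles; "joint_velocities": joint speeds; "joint_torque": joint torques, N m; "position": TCP position; "tool_rot": TCP orientation; "ft_force": force on the tool from outside, world axes, zero at the start; "moment": the same for the moment, N m; "grip_width": finger opening in m; "grip_force": force on a finger pad.
Only numpy, scipy, OpenCV 4.12 (cv2) and the standard library are available. Lean on these libraries where they do the work, as an engineer would, in place of code of your own. Each camera call takes 0.05 s, during which the arm holds its last target. There are 200 camera calls.

### The job

Refit the loose aluminium shield plate on the open power inverter: take it by its rib, slide its tuck edge about 15 mm in under the lapped edge of the hinged fan panel without lifting that panel, then press the plate flat onto the two ledges against the sprung contact bar. Finish while still holding it pressed down flat, as if a colleague were about to drive the screws, and leave the other things on the bench where they are.

Things in the scene. Friction and masses are not known exactly. Their poses are not given: they have to be found in the camera images.
- shield: Loose aluminium plate, 100 (x) by 140 (y) by 4 mm, about 0.2 kg, flat on the bench. On it stands a grip rib: 10 mm thick in x, 80 mm long in y, its top 39 mm above the plate's underside. Origin: on the underside, below the rib's middle. x points to the tuck edge, 60 mm from the rib's middle; the rear edge, with two dark screw holes, is 40 mm from it. z up.
- tuck_edge (a point): Middle of the plate's tuck edge, on its underside (60 mm from the plate's origin along its x). Axes as the plate's.
- inverter: Open power inverter chassis, fixed to the bench, 270 (x) by 200 mm (y); two grey side walls 65 mm tall, inner faces 160 mm apart. Origin: on the bench surface, below the middle of the panel's lapped edge. x points towards the panel's hinge, y across, z up. The open bay reaches from x = -100 mm to a bulkhead under the panel at x = 24 mm, which ends the pocket.
- seat (a point): Middle of the bay at x = -40 mm of the inverter, at the height of the ledges (45 mm above the bench). The two flat aluminium ledges, 30 mm wide, run along the side walls from x = -100 mm into the pocket; the plate lies on them, its y centred. The near end (x = -100 mm) is open above ledge height. Axes as the inverter's.
- lap (a point): Middle of the lapped (free) edge of the closed panel, on its underside: 58 mm above the bench, 13 mm above the ledges. The panel covers all towards the inverter's +x from here; towards -x it has only an upward-flared hem, 8 mm long, rising 5 mm. Axes as the inverter's.
- flap (a joint): Angle of the dark hinged panel with the round fan grille (163 mm by 154 mm, 4 mm thick, 0.3 kg), hinged at its far end; rad, 0 = closed under its own weight, grows as its lapped edge rises (0.06 rad is about 10 mm there). About 1.5 N upward at the lapped edge lifts it.
- bar (a joint): Travel of the sprung brass contact bar (12 mm in x, 92 mm in y) across the bay at x = -40 mm of the inverter; m, 0 = up, its top then 5 mm above the ledges; 0.005 = pressed level with the ledges. It starts to move at about 3 N and needs 9 N to be level; it springs back when let go.
- meter: Bystander: red multimeter lying on the bench, 160 x 80 x 34 mm; origin under its middle.
- driver: Bystander: screwdriver lying on the bench; origin under its middle.
- bitcase: Bystander: flat grey bit case, 75 x 120 x 20 mm; origin under its middle.
- flux: Bystander: small amber jar, 50 mm across, 60 mm tall; origin under its middle.
Things that resemble listed ones, but are neither listed nor needed, are in the scene too. What is meant by the shield is not green or orange, and is the smaller of those in its own colour.

How it is judged:
On the way, in this order (a step that is already met when the one before it is completed fails the run):
1. the plate is lifted off the bench (height (world z) of shield above 0.03 m), for 0.1 s.
2. the tuck edge is under the panel's lapped edge (x of tuck_edge in the frame of inverter between 0.004 and 0.03 m and z of tuck_edge in the frame of inverter between 0.038 and 0.057 m and y of tuck_edge in the frame of inverter between -0.02 and 0.02 m), for 0.1 s.
At the end, for the whole second after the job is handed in: The plate lies flat on the ledges (within 2.5 mm and 0.04 rad), its tuck edge at least 8 mm under the panel's lapped edge, between the side walls; the bar is pressed down at least 3.5 mm; the panel is closed (under 0.02 rad); the plate is still and the fingers still hold it with more than 3 N (x of tuck_edge in the frame of inverter above 0.008 m and z of tuck_edge in the frame of inverter between 0.04 and 0.0485 m and z of shield in the frame of inverter below 0.0475 m and y of shield in the frame of inverter between -0.013 and 0.013 m and angle between shield's own z axis and vertical below 0.04 rad and value of joint bar above 0.0035 m and value of joint flap below 0.02 rad and linear speed of shield below 0.02 m/s and contact force between the fingers and shield above 3 N); the arm keeps its last pose, push and grip.
It fails at once if the hinged panel is lifted (more than 0.06 rad) (value of joint flap above 0.06 rad).
It fails at once if a bystander is moved more than 30 mm (distance of any of meter, driver, bitcase, flux from where it was at the start of the episode above 0.03 m).
It also fails if it takes over 40 s, if anything falls off the work surface, if the arm or the gripper's body presses on something with over 40 N, if the wrist force passes 120 N, or if a joint passes its speed limit or range.

## Working session

There is one attempt and no reset: what is moved stays moved. The work goes in short steps, Python scripts to look and compute and a tool call to move; the robot and the scene stay as the last step left them, time stands still between calls to the robot, and variables do not carry over. Pictures are saved under pics/ and viewed, at most 10 in all, crops included, and the job is handed in when it is done.

Besides the shell and the picture viewer there is one more tool, called after "Call:" as a command line: name --argument value ..., lists and objects as JSON in quotes. servo_tool: Moves the arm, as the interface text tells. Its arguments: {"type":"object","properties":{"moves":{"type":"string"},"grip_force":{"type":"number"}},"required":["moves"]}

```bash
mkdir -p pics; ls; python3 - <<'E'
from rig import get_obs,cams,job
import cv2
o=get_obs();print(o)
for n in("scene","top"):
    cv2.imwrite(f"pics/{n}0.png",cams.camera(n))
    m=cams.camera_model(n);print(n,m)
E
```

```text
pics
{'time': 0.0, 'q': array([-1.49950373e+00,  5.28452637e-01,  1.43390182e+00,  4.23770756e-05,
        1.18141128e+00, -1.78480745e-01]), 'joint_velocities': array([ 0.00083793,  0.00153073, -0.00107811, -0.00161679, -0.0001254 ,
       -0.00010088]), 'joint_torque': array([ 5.63784870e-04, -4.40034306e+01, -1.76591760e+01,  6.32326794e-02,
        5.81008801e-02, -1.62421011e-04]), 'position': array([ 0.15448899, -0.60484682,  0.22158011]), 'tool_rot': array([ 9.92212209e-01,  1.24554210e-01,  7.77697357e-05, -1.08392967e-03]), 'ft_force': array([-0.10603274,  0.28618465,  0.14477251]), 'moment': array([0.05580453, 0.01397171, 0.00184086]), 'grip_force': 0.0, 'grip_width': 0.08715359246697968}
scene {'fx': 513.1628046092819, 'fy': 513.1628046092819, 'cx': 329.9915525906954, 'cy': 250.23328692727802, 'R': array([[ 6.48953035e-01,  7.60828098e-01, -7.50455843e-04],
       [ 4.47418096e-01, -3.82425448e-01, -8.08435417e-01],
       [-6.15367375e-01,  5.24300850e-01, -5.88584414e-01]]), 't': array([-0.33529036, -0.17639107,  1.48994593])}
top {'fx': 500.77568483914496, 'fy': 500.77568483914496, 'cx': 320.48873776825513, 'cy': 233.16369887847148, 'R': array([[ 2.32941303e-02, -9.99726243e-01,  2.19591713e-03],
       [-9.90447092e-01, -2.33764225e-02, -1.35897389e-01],
       [ 1.35911519e-01,  9.90671746e-04, -9.90720484e-01]]), 't': array([1.06905122e-03, 4.80250431e-01, 1.46546335e+00])}
```

View pics/top0.png

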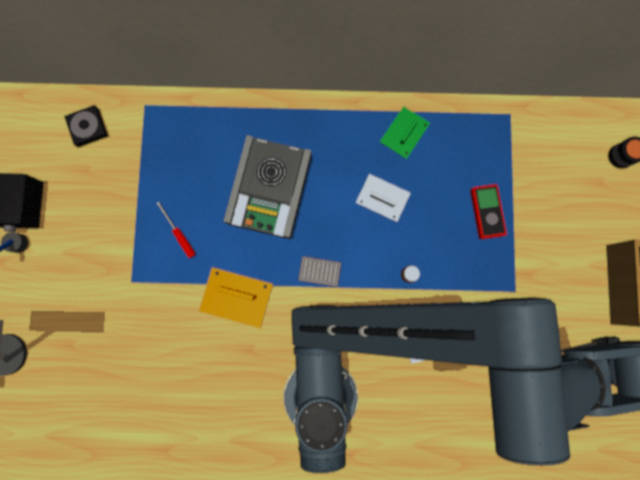

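View pics/scene0.png

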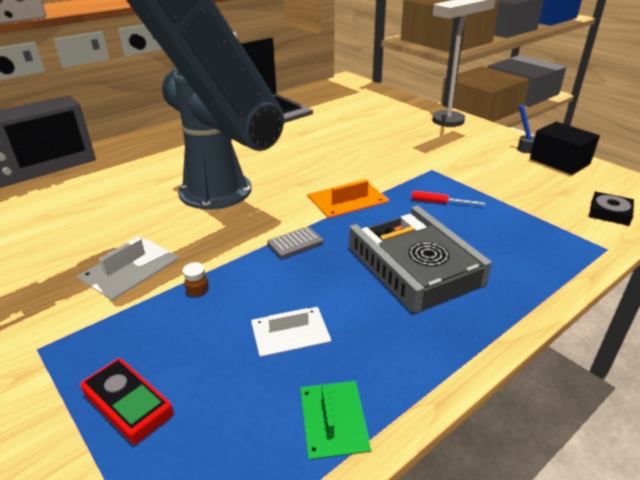

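Top view: the plate of interest is the pale one at (384,197), with its holes on the near side at about (361,203) and (393,216). A larger grey look-alike is under the arm. The inverter is at (270,187), with its open bay facing the robot and its hinge on the far side. Next I'll measure both.

```bash
cat > h.py <<'E'
import numpy as np, cv2
from rig import get_obs,cams,job
from scipy.spatial.transform import Rotation as Ro
def ray(m,uv,z):
    uv=np.atleast_2d(np.asarray(uv,float)); R=m["R"];C=-R.T@m["t"]
    d=np.c_[(uv[:,0]-m["cx"])/m["fx"],(uv[:,1]-m["cy"])/m["fy"],np.ones(len(uv))]@R
    return C+d*((z-C[2])/d[:,2])[:,None]
def proj(m,X):
    c=np.atleast_2d(X)@m["R"].T+m["t"]
    return np.c_[m["cx"]+m["fx"]*c[:,0]/c[:,2],m["cy"]+m["fy"]*c[:,1]/c[:,2]]
E
python3 - <<'E'
from h import *
im=cv2.imread("pics/top0.png");m=cams.camera_model("top")
hsv=cv2.cvtColor(im,cv2.COLOR_BGR2HSV)
roi=lambda k,x0,y0,x1,y1:cv2.rectangle(np.zeros_like(k),(x0,y0),(x1,y1),255,-1)&k
nb=cv2.bitwise_not(cv2.inRange(hsv,(95,100,40),(125,255,255)))
for n,b,z in(("plate",(345,165,420,230),.004),("inv",(215,125,320,245),.065)):
    k=roi(nb,*b);c=max(cv2.findContours(k,0,1)[0],key=cv2.contourArea)
    W=ray(m,c[:,0],z)
    r=cv2.minAreaRect((W[:,:2]*1000).astype(np.float32));print(n,r,cv2.boxPoints(r).round(0).tolist())
c=cv2.resize(im[125:245,215:320],None,fx=5,fy=5,interpolation=cv2.INTER_CUBIC)
cv2.imwrite("pics/inv.png",c)
E
```

```text
plate ((599.94482421875, -176.5072784423828), (144.14474487304688, 104.75545501708984), 65.74755859375) [[523.0, -221.0], [618.0, -264.0], [677.0, -132.0], [582.0, -89.0]]
inv ((613.197021484375, 172.11627197265625), (205.1440887451172, 276.03790283203125), 77.85230255126953) [[457.0, 101.0], [727.0, 43.0], [770.0, 243.0], [500.0, 301.0]]
```

View pics/inv.png

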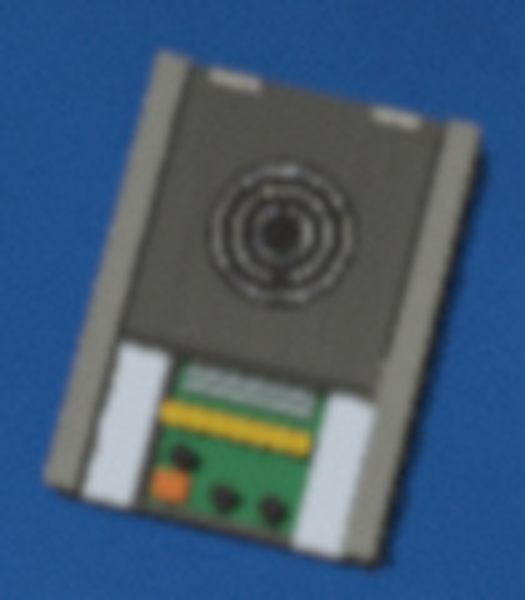

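Plate: origin at about (0.591, -0.172), yaw -24.2°. It measures 100×140, so it is the smaller of the two. Inverter: origin at about (0.5815, 0.180), yaw -12.2°. Moving above the plate now.

Call:
servo_tool --moves "0.53 -0.311 0 -51.5 0.087;0.53 -0.311 0 -51.5 0.087;0.53 -0.311 0 -51.5 0.087;0.53 -0.311 0 -51.5 0.087;0.53 -0.311 0 -51.5 0.087;0.53 -0.311 0 -51.5 0.087;0.53 -0.311 0 -51.5 0.087;0.53 -0.311 0 -51.5 0.087;0.53 -0.311 0 -51.5 0.087;0.53 -0.311 0 -51.5 0.087"

```text
time: 0.93
position: [0.4515, -0.3105, 0.2223]
tool_rot: [0.84, 0.543, -0.0, -0.0]
ft_force: [0.7, -0.1, 0.7]
grip_width: 0.0869
grip_force: 0.0
```

```bash
cat >> h.py <<'E'
def goto(x,y,z,yaw):
    "shift for a servo row: target TCP and world yaw (deg) of tool y"
    o=get_obs();R=Ro.from_quat(o["tool_rot"]);d=R.inv().apply(np.array([x,y,z])-o["position"])
    ty=R.as_matrix()[:,1];cy=np.degrees(np.arctan2(ty[1],ty[0]))
    s=-((yaw-cy+90)%180-90)
    print("t",round(o["time"],2),"pos",o["position"].round(4),"yawY",cy.round(2),"F",o["ft_force"].round(1),"q",o["q"].round(2),"-> shift",d.round(4),"spin",round(s,2))
E
python3 -c "
from h import *
goto(.591,-.172,.2,-24.2)"
```

```text
t 0.93 pos [ 0.4515 -0.3105  0.2223] yawY -24.19 F [ 0.7 -0.1  0.7] q [-0.81  0.42  1.63 -0.    1.09 -0.38] -> shift [0.1835 0.0705 0.0223] spin 0.01
```

Call:
servo_tool --moves "0.183 0.07 0.022 0 0.087;0.183 0.07 0.022 0 0.087;0.183 0.07 0.022 0 0.087;0.183 0.07 0.022 0 0.087;0.183 0.07 0.022 0 0.087;0.183 0.07 0.022 0 0.087;0.183 0.07 0.022 0 0.087;0.183 0.07 0.022 0 0.087"

```text
time: 1.6
position: [0.5888, -0.1742, 0.2]
tool_rot: [0.839, 0.544, -0.001, -0.0]
ft_force: [-0.7, -0.6, 0.0]
grip_width: 0.0867
grip_force: 0.0
```

```bash
python3 - <<'E'
from h import *
goto(.591,-.172,.06,-24.2)
m=cams.camera_model("wrist");im=cams.camera("wrist");cv2.imwrite("pics/w1.png",im)
print("cam",(-m["R"].T@m["t"]).round(3),m["R"][2].round(2), "pred rib top ends",proj(m,[[.591-.0164+0,-.172-.0365,.039],[.591+.0164,-.172+.0365,.039]]).round(0))
E
```

```text
t 1.6 pos [ 0.5888 -0.1742  0.2   ] yawY -24.16 F [-0.7 -0.6  0. ] q [-0.47  0.54  1.48 -0.    1.12 -0.05] -> shift [0.003  0.0014 0.14  ] spin 0.04
cam [ 0.615 -0.114  0.361] [-0.1  -0.22 -0.97] pred rib top ends [[326. 270.]
 [326. 169.]]
```

View pics/w1.png

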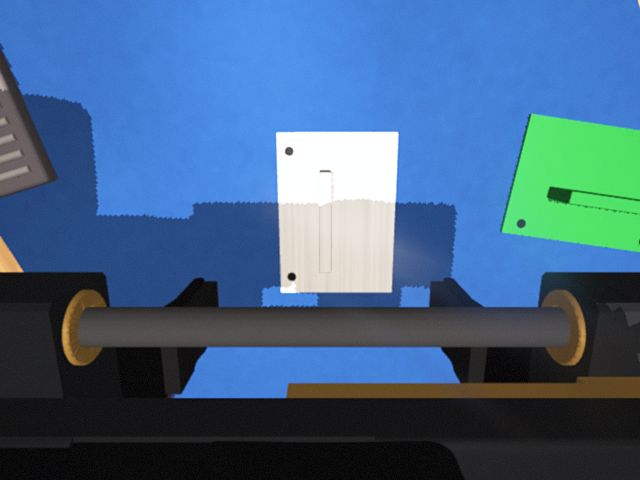

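The wrist view shows the rib from (325,170) to (325,272), within about 1 px of the prediction. Descending and gripping.

Call:
servo_tool --moves "0.003 0.001 0.04 0 0.087;0.003 0.001 0.08 0 0.087;0.003 0.001 0.12 0 0.06;0.003 0.001 0.15 0 0.06;0.003 0.001 0.17 0 0.06;0.003 0.001 0.185 0 0.06;0.003 0.001 0.189 0 0.06;0.003 0.001 0.189 0 0.06;0.003 0.001 0.189 0 0.06" --grip_force 45

```text
time: 2.4
position: [0.5917, -0.173, 0.0123]
tool_rot: [0.84, 0.543, 0.0, 0.0]
ft_force: [-0.2, -0.3, 0.1]
grip_width: 0.0607
grip_force: 0.0
```

Call:
servo_tool --moves "0 0 0 0 0;0 0 0 0 0;0 0 0 0 0;0 0 0 0 0;0 0 0 0 0;0 0 0 0 0;0 0 0 0 0;0 0 0 0 0;0 0 0 0 0;0 0 0 0 0"

```text
time: 3.23
position: [0.5914, -0.1717, 0.0115]
tool_rot: [0.84, 0.543, -0.0, -0.0]
ft_force: [0.1, 0.1, -0.0]
grip_width: 0.0096
grip_force: 45.0
```

```bash
python3 - <<'E'
from h import *
goto(.5088,.141,.15,-12.2)
o=get_obs();print(o["grip_width"],o["grip_force"])
E
```

```text
t 3.23 pos [ 0.5914 -0.1717  0.0115] yawY -24.18 F [ 0.1  0.1 -0. ] q [-0.46  0.8   1.59  0.    0.75 -0.04] -> shift [ 0.2514 -0.2035 -0.1384] spin -11.98
0.009561403447955991 44.99871181324124
```

Call:
servo_tool --moves "0 0 -0.03 0 0;0 0 -0.07 0 0;0 0 -0.11 0 0;0.06 -0.06 -0.14 -3 0;0.1 -0.1 -0.14 -6 0;0.15 -0.13 -0.14 -9 0;0.19 -0.16 -0.14 -12 0;0.22 -0.19 -0.14 -12 0;0.25 -0.215 -0.14 -12 0;0.27 -0.235 -0.14 -12 0"

```text
time: 4.07
position: [0.5074, 0.1058, 0.1503]
tool_rot: [0.778, 0.628, 0.0, -0.0]
ft_force: [0.6, 0.5, -1.0]
grip_width: 0.0096
grip_force: 45.0
```

```bash
python3 - <<'E'
from h import *
goto(.474,.2032,.15,-12.2)
E
```

```text
t 4.07 pos [0.5074 0.1058 0.1503] yawY -12.22 F [ 0.6  0.5 -1. ] q [-0.01  0.49  1.77  0.    0.88  0.2 ] -> shift [ 0.0881 -0.0532  0.0003] spin -0.02
```

Call:
servo_tool --moves "0.028 -0.02 0 0 0;0.028 -0.02 0 0 0;0.028 -0.02 0 0 0;0.028 -0.02 0 0 0;0.028 -0.02 0 0 0;0.028 -0.02 0 0 0"

```text
time: 4.57
position: [0.4955, 0.1344, 0.1503]
tool_rot: [0.779, 0.627, 0.0, 0.0]
ft_force: [0.2, -0.7, -1.9]
grip_width: 0.0096
grip_force: 45.0
```

```bash
python3 - <<'E'
from h import *
goto(.474,.2032,.1,-12.2)
m=cams.camera_model("wrist");im=cams.camera("wrist");cv2.imwrite("pics/w2.png",im)
O=np.array([.5815,.180,0]);X=np.array([.9774,-.2113,0]);Y=np.array([.2113,.9774,0]);Z=np.array([0,0,1.])
f=lambda x,y,z:O+x*X+y*Y+z*Z
for n,p in dict(lapL=(0,.077,.062),lapR=(0,-.077,.062),wallNearL_in=(-.1,.08,.065),wallNearL_out=(-.1,.1,.065),wallFarL_in=(.05,.08,.065),wallR_in=(0,-.08,.065),wallNearR=(-.1,-.08,.065)).items(): print(n,proj(m,f(*p)).round(0))
cv2.imwrite("pics/top2.png",cv2.resize(cams.camera("top")[125:245,200:340],None,fx=5,fy=5,interpolation=cv2.INTER_CUBIC))
E
```

```text
t 4.57 pos [0.4955 0.1344 0.1503] yawY -12.31 F [ 0.2 -0.7 -1.9] q [ 0.05  0.48  1.78 -0.    0.87  0.26] -> shift [ 0.0626 -0.0357  0.0503] spin -0.11
lapL [[464.  -5.]]
lapR [[444. 270.]]
wallNearL_in [[276. -13.]]
wallNearL_out [[275. -57.]]
wallFarL_in [[562. -14.]]
wallR_in [[445. 276.]]
wallNearR [[283. 277.]]
```

View pics/w2.png

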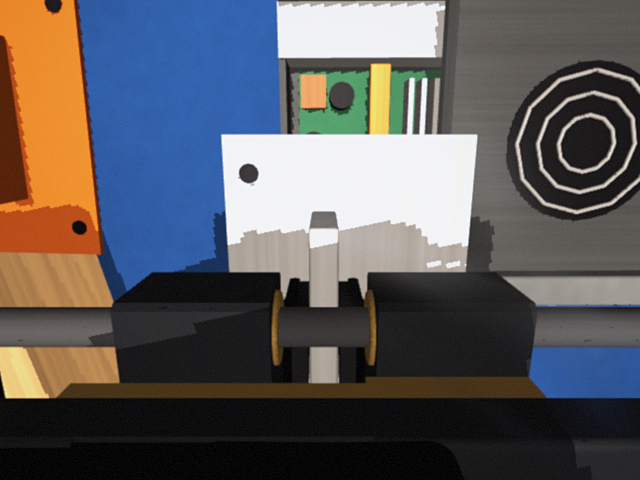

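The wrist view shows the panel's hem edge at column ~445, the left ledge's near end at column 278 with its inner edge at row ~57, and the panel/right-wall line at row ~272. I'll compare these with the predictions.

```bash
cat >> h.py <<'E'
O=np.array([.5815,.180,0]);a=np.radians(-12.2);X=np.array([np.cos(a),np.sin(a),0]);Y=np.array([-X[1],X[0],0]);Z=np.array([0,0,1.])
f=lambda x,y,z:O+x*X+y*Y+z*Z
E
python3 - <<'E'
from h import *
m=cams.camera_model("wrist");im=cv2.imread("pics/w2.png")
for n,p in dict(ledgeEndIn=(-.1,.05,.045),ledgeInAtHem=(-.02,.05,.045),hemT=(-.008,.077,.067),hemM=(-.008,.02,.067),hemR=(-.008,-.077,.067),panR1=(.05,-.077,.062),panR2=(.1,-.077,.062),wallR1=(.05,-.08,.065),wallR2=(.1,-.08,.065),fan=(.08,0,.062)).items(): print(n,proj(m,f(*p)).round(0))
g=cv2.cvtColor(im,cv2.COLOR_BGR2GRAY)
cs=[c for c in range(505,640,30)]
for c in cs: print(c,g[255:310:2,c].tolist())
print(g[20,425:470:2].tolist(),g[100,425:470:2].tolist()); print(g[20,265:300:2].tolist(),g[45:75:2,300].tolist(),g[45:75:2,420].tolist())
E
# settle: nothing moved
```

```text
ledgeEndIn [[281.  56.]]
ledgeInAtHem [[417.  55.]]
hemT [[452.  -9.]]
hemM [[445. 106.]]
hemR [[434. 273.]]
panR1 [[525. 270.]]
panR2 [[606. 270.]]
wallR1 [[527. 276.]]
wallR2 [[608. 276.]]
fan [[592. 143.]]
505 [101, 102, 101, 98, 102, 100, 100, 97, 57, 54, 61, 127, 114, 27, 35, 36, 35, 37, 28, 30, 31, 34, 36, 33, 32, 33, 33, 37]
535 [97, 98, 103, 98, 98, 96, 97, 100, 64, 60, 62, 124, 149, 157, 155, 153, 157, 152, 155, 154, 153, 156, 155, 152, 110, 69, 48, 45]
565 [95, 98, 101, 98, 92, 93, 96, 92, 62, 60, 65, 129, 152, 154, 155, 154, 155, 150, 150, 152, 153, 151, 152, 149, 151, 106, 53, 55]
595 [95, 98, 94, 91, 92, 90, 91, 93, 51, 48, 59, 133, 159, 160, 159, 156, 155, 156, 153, 156, 158, 156, 153, 154, 152, 104, 48, 48]
625 [93, 94, 95, 95, 87, 89, 93, 89, 49, 47, 62, 130, 153, 156, 150, 157, 157, 157, 155, 155, 158, 155, 154, 158, 158, 97, 39, 39]
[239, 240, 241, 240, 241, 242, 187, 168, 168, 157, 58, 56, 77, 77, 75, 78, 81, 99, 99, 100, 98, 100, 100] [244, 69, 68, 69, 102, 176, 170, 82, 60, 72, 85, 82, 82, 86, 94, 106, 106, 108, 107, 106, 103, 104, 106]
[92, 93, 96, 92, 95, 88, 200, 244, 242, 242, 241, 241, 241, 242, 241, 241, 241, 241] [242, 242, 242, 243, 242, 244, 214, 73, 78, 77, 77, 66, 54, 62, 85] [240, 241, 241, 241, 242, 245, 156, 76, 82, 83, 78, 60, 51, 78, 123]
```

View pics/top2.png

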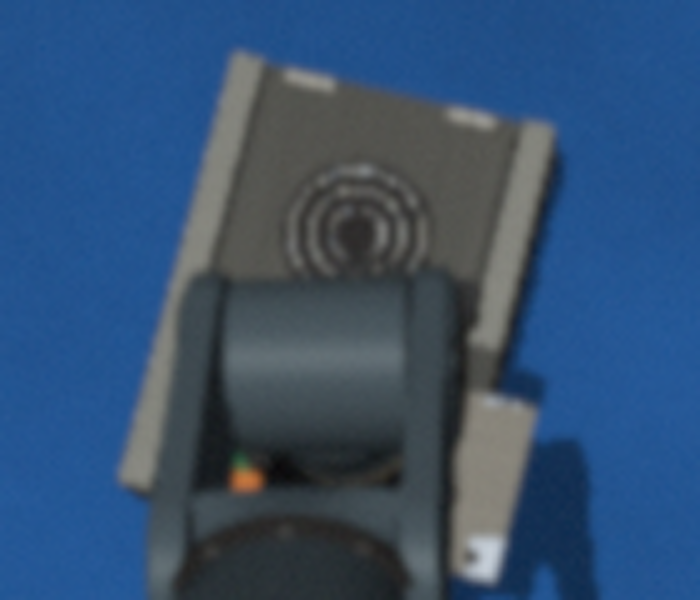

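```bash
sed -i 's/O=np.array(\[.5815,.180,0\])/O=np.array([.5796,.1802,0])/' h.py; python3 - <<'E'
from h import *
m=cams.camera_model("wrist");o=get_obs();T=o["position"]-[0,0,.0115]
ty=Ro.from_quat(o["tool_rot"]).as_matrix()
tx=ty[:,0];yy=ty[:,1]
for x,y in((.06,.07),(-.04,.07)): print(proj(m,T+x*yy+y*tx+[0,0,.004]).round(1))
goto(*f(-.11,0,.1),-12.2)
E
```

```text
[[480.7 126.3]]
[[222.3 126.3]]
t 4.67 pos [0.4953 0.1345 0.1503] yawY -12.31 F [ 0.9 -0.8 -2.6] q [ 0.05  0.48  1.78 -0.    0.87  0.26] -> shift [ 0.0624 -0.0374  0.0503] spin -0.11
```

```bash
python3 - <<'E'
from h import *
m=cams.camera_model("wrist");o=get_obs()
def T(p,yaw):
    y=np.array([np.cos(yaw),np.sin(yaw),0]);M=np.eye(4);M[:3,:3]=np.c_[np.cross(y,[0,0,-1.]),y,[0,0,-1.]];M[:3,3]=p;return M
W=np.eye(4);W[:3,:3]=m["R"];W[:3,3]=m["t"]
C=W@T(o["position"],np.radians(-12.31))           # cam<-tool
E=C@np.linalg.inv(T([.5888,-.1742,.2],np.radians(-24.16)))
m1=dict(m,R=E[:3,:3],t=E[:3,3])
G=T([.5914,-.1717,0],np.radians(-24.18))
P=[G[:3,:3]@[y,x,0]+G[:3,3]+[0,0,.004] for x,y in((-.04,.07),(.06,.07),(.06,-.07),(-.04,-.07))]
P=[G[:3,3]+x*G[:3,1]+y*G[:3,0]+[0,0,.004] for x,y in((-.04,.07),(.06,.07),(.06,-.07),(-.04,-.07))]
print(proj(m1,P).round(1))
uv=ray(m1,[[277,132],[398,132],[392,292],[281,292],[289,151],[292,277]],.004)
rel=(uv-[.5914,-.1717,0]);print("rel tool x(=plate y),y(=plate x)",np.c_[rel@G[:3,0],rel@G[:3,1]].round(4))
# now: where would those show
h=rel[[0,1,4]];N=T(o["position"],np.radians(-12.31))
Q=[o["position"]+ (r@G[:3,0])*N[:3,0]+(r@G[:3,1])*N[:3,1]+[0,0,-.0075] for r in h];print(proj(m,Q).round(1))
E
```

```text
[[277.4 128.5]
 [399.3 128.5]
 [392.5 289.5]
 [281.5 289.5]]
rel tool x(=plate y),y(=plate x) [[ 0.0672 -0.0404]
 [ 0.0672  0.0591]
 [-0.0724  0.0597]
 [-0.0724 -0.0405]
 [ 0.0519 -0.0309]
 [-0.0582 -0.0303]]
[[221.7 133.8]
 [477.6 133.7]
 [248.  173.5]]
```

The plate is held flat, about 2.5 mm off-centre along the rib, so I'll compensate +2 mm in y.

Call:
servo_tool --moves "0.03 -0.02 0 0 0;0.05 -0.035 0 0.1 0;0.064 -0.037 0 0.1 0;0.064 -0.037 0.02 0.1 0;0.064 -0.037 0.04 0.1 0;0.064 -0.037 0.05 0.1 0;0.064 -0.037 0.05 0.1 0;0.064 -0.037 0.05 0.1 0;0.064 -0.037 0.05 0.1 0"

```text
time: 5.42
position: [0.4729, 0.2057, 0.1009]
tool_rot: [0.779, 0.627, 0.001, 0.0]
ft_force: [0.0, 0.3, -2.7]
grip_width: 0.0096
grip_force: 45.0
```

```bash
python3 - <<'E'
from h import *
goto(*f(-.11,0.002,.063),-12.2)
m=cams.camera_model("wrist");im=cams.camera("wrist");cv2.imwrite("pics/w3.png",im)
for n,p in dict(ledgeEndIn=(-.1,.05,.045),wallL=(-.1,.08,.065),wallL2=(-.02,.08,.065),hemT=(-.008,.077,.067),hemM=(-.008,.02,.067),lapT=(0,.077,.062),lapM=(0,.02,.062),panL=(.05,.077,.062)).items(): print(n,proj(m,f(*p)).round(0))
E
```

```text
t 5.42 pos [0.4729 0.2057 0.1009] yawY -12.34 F [ 0.   0.3 -2.7] q [0.19 0.57 1.81 0.   0.76 0.41] -> shift [-0.0004 -0.0003  0.0379] spin -0.14
ledgeEndIn [[344. 174.]]
wallL [[346. 110.]]
wallL2 [[525. 110.]]
hemT [[553. 117.]]
hemM [[538. 241.]]
lapT [[565. 117.]]
lapM [[549. 239.]]
panL [[674. 117.]]
```

View pics/w3.png

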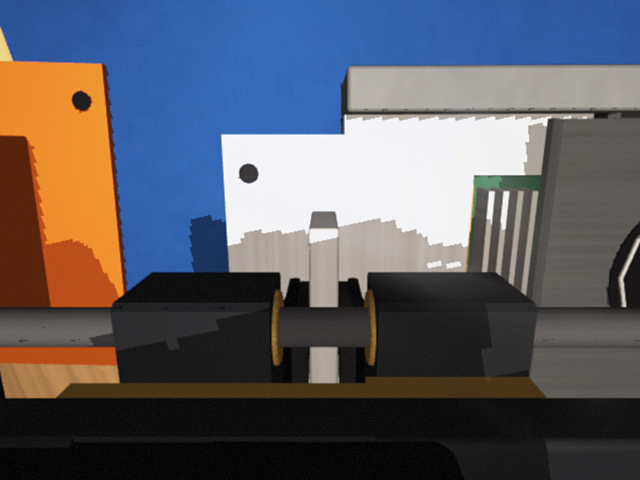

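Wall inner edge at row ~111, wall end at column 347 and hem at column ~548 all match the prediction within 1–2 mm. Lowering to insertion height.

Call:
servo_tool --moves "0 0 0.015 -0.1 0;0 0 0.028 -0.1 0;0 0 0.036 -0.1 0;0 0 0.038 -0.1 0;0 0 0.038 -0.1 0;0 0 0.038 -0.1 0"

```text
time: 5.97
position: [0.4725, 0.2061, 0.0629]
tool_rot: [0.778, 0.628, 0.0, 0.0]
ft_force: [-0.8, 0.8, -2.9]
grip_width: 0.0095
grip_force: 45.0
```

```bash
python3 - <<'E'
from h import *
goto(*f(-.045,0.002,.0630),-12.2)
E
```

```text
t 5.97 pos [0.4725 0.2061 0.0629] yawY -12.19 F [-0.8  0.8 -2.9] q [0.19 0.64 1.84 0.   0.67 0.41] -> shift [-0.0007  0.0651 -0.0001] spin 0.01
```

Call:
servo_tool --moves "-0.001 0.012 0 0 0;-0.001 0.024 0 0 0;-0.001 0.034 0 0 0;-0.001 0.042 0 0 0;-0.001 0.046 0 0 0;-0.001 0.048 0 0 0"

```text
time: 6.47
position: [0.5199, 0.1947, 0.0626]
tool_rot: [0.778, 0.628, 0.0, 0.0]
ft_force: [0.1, 0.2, -1.6]
grip_width: 0.0097
grip_force: 45.0
```

Call:
servo_tool --moves "0 0.004 0 0 0;0 0.008 0 0 0;0 0.012 0 0 0;0 0.015 0 0 0;0 0.017 0 0 0;0 0.017 0 0 0"

```text
time: 6.97
position: [0.536, 0.1913, 0.0624]
tool_rot: [0.778, 0.628, 0.0, 0.0]
ft_force: [-0.5, 0.1, -2.3]
grip_width: 0.0098
grip_force: 45.0
```

```bash
python3 - <<'E'
from h import *
goto(*f(-.045,0.002,.0565),-12.2)
im=cams.camera("wrist");cv2.imwrite("pics/w4.png",im)
E
```

```text
t 6.97 pos [0.536  0.1913 0.0624] yawY -12.19 F [-0.5  0.1 -2.3] q [ 0.15  0.68  1.7  -0.    0.76  0.36] -> shift [0.0004 0.     0.0059] spin 0.01
```

View pics/w4.png

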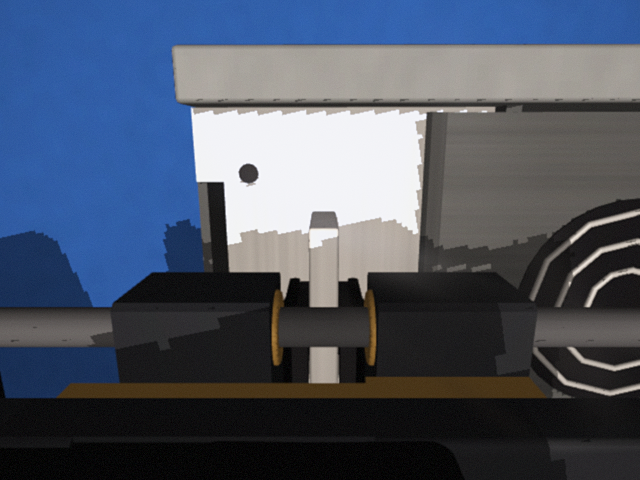

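The hem is at column ~425 and the lap at ~443. The tuck edge, which showed at column 476 in earlier views, is now hidden about 14 mm under the panel, and the panel is closed with no contact force. Pressing down.

Call:
servo_tool --moves "0 0 0.0015 0 0;0 0 0.003 0 0;0 0 0.0045 0 0;0 0 0.006 0 0;0 0 0.006 0 0;0 0 0.006 0 0;0 0 0.006 0 0" --grip_force 55

```text
time: 7.6
position: [0.5353, 0.1914, 0.057]
tool_rot: [0.778, 0.628, 0.0, 0.0]
ft_force: [-2.3, -0.1, 5.5]
grip_width: 0.0093
grip_force: 55.0
```

Call:
servo_tool --moves "0 0 0.0005 0 0;0 0 0.001 0 0;0 0 0.001 0 0;0 0 0.001 0 0;0 0 0.001 0 0"

```text
time: 8.02
position: [0.5354, 0.1914, 0.0565]
tool_rot: [0.778, 0.628, 0.0, 0.0]
ft_force: [-2.7, -1.0, 9.2]
grip_width: 0.0094
grip_force: 55.0
```

Call:
servo_tool --moves "0 0 0.0005 0 0;0 0 0.001 0 0;0 0 0.001 0 0;0 0 0.001 0 0;0 0 0.001 0 0"

```text
time: 8.43
position: [0.5353, 0.1914, 0.0564]
tool_rot: [0.778, 0.628, 0.0, 0.0]
ft_force: [-3.5, -0.9, 15.3]
grip_width: 0.0098
grip_force: 55.0
```

```bash
python3 - <<'E'
from h import *
goto(*f(-.045,0.002,.0565),-12.2)
print(get_obs()["moment"])
im=cams.camera("wrist");cv2.imwrite("pics/w5.png",im)
E
```

```text
t 8.43 pos [0.5353 0.1914 0.0564] yawY -12.17 F [-3.5 -0.9 15.3] q [ 0.15  0.69  1.7  -0.    0.75  0.36] -> shift [ 0.0004  0.0006 -0.0001] spin 0.03
[-0.17825042  0.58079255 -0.07010072]
```

View pics/w5.png

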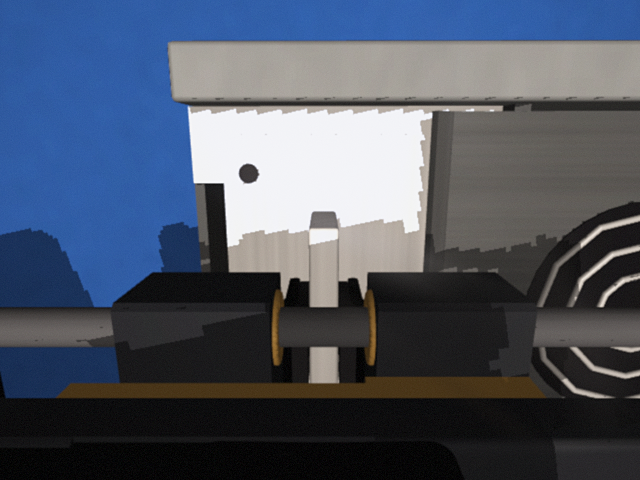

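The plate is seated: z stays at 0.0564 while the force rises to 15 N. It hasn't slipped in the grip (hole still at (249,173)), and the panel is closed with its hem at column ~432. Handing in.

```bash
python3 -c "
from rig import job
print(job.hand_in())"
```

```text
the job is handed in; nothing more can be done
None
```

I handed the job in at about 8.5 s with the shield about 14 mm under the closed fan panel, still gripped and pressed onto the ledges at about 15 N; the hand-in returned no verdict, so I can't confirm a pass.

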